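Uncover the kitting tray and hold the earth bar up for screwing

TASK

Swing the clear cover of the blue tray all the way open, setting it gently back onto its stop rather than letting it slam or fall shut. Then grip the copper earth bar by its middle, lift it straight up out of the tray and keep holding it over the tray, level and still, with its black feet about 15 cm above the bench, so that a fitter can run screws into the feet from below; the job finishes with the gripper still holding the bar in the air. Leave everything else on the bench where it is.

Things in the scene. Friction and masses are not known exactly. Their poses are not given: they have to be found in the camera images.
- tray: Blue open plastic kitting tray fixed to the bench, 180 (its x) x 210 (its y) mm, walls 5 mm thick and 34 mm high, inner floor 5 mm above the bench. Origin: centre of its underside, on the bench; z up. The cover is hinged along its +x edge; the cover's handle is on its -x side.
- cover (a joint): Cover angle, rad: 0 closed over the tray (at the start); grows as the handle side swings up and over towards the tray's +x; 1.75 is fully open on its fixed stop, leaning 10 degrees past vertical, where its weight keeps it. The hinge is nearly free: let go part-way the cover falls shut, or back onto the stop from about 1.25 rad on.
- cover_hinge (a point): Mid-point of the cover's hinge axis, at (88, 0, 40) mm in the tray's frame; the axis is parallel to the tray's y. The cover is a clear hood with grey edging, open below, 170 mm deep from the hinge, 210 mm wide, 50 mm tall (top 90 mm above the bench when closed), 0.3 kg. Axes turn with the cover.
- cover_handle (a point): Middle of the cover's orange handle: a round bar 12 mm thick, 110 mm long, parallel to the hinge axis, 45 mm out from the cover's front wall on two arms at its ends. When closed it is 215 mm out from and 45 mm above the hinge, at (-127, 0, 85) mm in the tray's frame. Pinch it from above, across the bar; it turns between the fingers as the cover swings. Axes turn with the cover.
- earth_bar: Copper bar loose on the tray floor, 130 (its x) x 30 (y) x 8 mm, copper 28 to 36 mm above its origin, on two black feet 28 mm in diameter at x = +-47 mm. Brass studs with nuts at x = +-34 and +-55 mm reach 52 mm up. The middle 50 mm is bare, open below: grip it there across the 30 mm width. Origin: centre of the underside (soles z = 0); z up. Balanced about its middle, 0.28 to 0.56 kg.
- screwdriver: Red-handled screwdriver lying along its x, a bystander. Origin: centre of its underside.
- terminal_block: Black barrier terminal block 45 x 82 x 34 mm, a bystander. Origin: centre of its underside.
- contactor: Grey and black contactor 80 x 45 x 68 mm, a bystander. Origin: centre of its underside.
- duct_piece: Grey slotted wiring duct 220 (x) x 40 x 40 mm, a bystander. Origin: centre of its underside.
- bracket: Steel angle bracket 40 x 70 x 60 mm, a bystander. Origin: centre of its underside.
- screw_bin: Small yellow open bin 90 x 120 x 50 mm, a bystander. Origin: centre of its underside.

How it is judged:
By the outcome, as a careful person would: the job done as asked, in the order asked, and still so for the second after the job is handed in, while the arm keeps its last pose, push and grip.
It also fails if it takes over 58 s, if anything falls off the work surface, if the arm or the gripper's body presses on something with over 40 N, if the wrist force passes 120 N, or if a joint passes its speed limit or range.

ROBOT

A 7-joint arm with a two-finger parallel gripper is mounted at the origin on the work surface. World frame = base frame: x ahead of the robot, y to its left, z up, the work surface at z = 0. Lengths are in m, angles in rad, forces in N, time in s.
With the tool pointing down it reaches from about 0.425 to 0.925 m from the base axis. Payload 6.8 kg.
Tool frame: the origin (TCP) lies at the very end of the fingers, on their centre line; the grasp point (between the pads) lies 19 mm behind it; z points along the fingers, y is the line along which they close (so a half turn about z gives the same grasp; the last joint's range is limited). The gripper opens to 85 mm and grips with 20 to 120 N. Pads are 22 mm wide; open, the fingers measure 114 mm over their backs; the gripper's body (76 mm by 85 mm) begins 54 mm behind the grasp point. The pads swing forward as they close: fully open they stand 13 mm farther back than shut.
Start: joints at [-1.307, 0.477, 0.022, 1.555, -0.011, 1.109, -0.083], TCP at [0.245, 0.629, 0.231] pointing down, gripper open.
Joint ranges: [-2.96, 2.96], [-0.34, 2.1], [-1.41, 1.46], [0.24, 2.44], [-1.37, 4.51], [0.17, 1.92], [-2.96, 2.96]. Speed limits (rad/s): [2.39, 2.39, 3.14, 3.14, 3.14, 3.14, 3.14].

INTERFACE

Orientations are given as a unit quaternion [w, x, y, z].
In Python, from station import bot gives the robot as it stands.
- The arm moves only by the tool jog_arm, never from a script. Its argument "motion" is a list of rows, each a list of 7 numbers: the turn, a rotation vector about the tool's x, y, z in rad, then the shift along the tool's x, y, z in mm, then the finger opening in mm, from 0 to 85.4. A call has 1 to 10 rows; each row is the pose to reach, as a shift and turn from the pose commanded when the call began, along the tool's axes at that moment; what a row does not reach only later rows make up. A row lasts 1/8 s, in which the tool goes at most 62.5 mm and 10.7 degrees, less where a joint would pass 70% of its speed; a pose out of reach is approached as far as the arm can. A call with a gripper value outside its range is refused whole. The fingers move at their own pace and stop on an object; "grip_force" is the grip in N (left out, the last holds). Time passes only in rows, so rows that repeat a pose let the fingers close. It gives the time, the measured TCP pose, the force, the opening and the grip force at its end, in the units of the state.
- bot.get_obs(): the state, without advancing time (a new reading comes with each control period).
- bot.read_camera(name): name is "scene" or "top" or "wrist"; returns a dict with "pixels" (400x640x3 uint8, red, green, blue), "camera_matrix" (3x3 intrinsics, pixels), "T" (4x4, takes a point from camera to world coordinates); the wrist camera has in their place "tool_from_camera" (4x4, takes a point from camera to tool coordinates, whose origin is the TCP and whose axes are the flange's). Camera axes: x right, y down, z forward; pixel columns grow to the right and rows downward; lengths in m; the calibration is good to about 2 mm. The wrist camera is an equidistant fisheye: a pixel r from the principal point sees the ray r / f radians off the axis. A picture is of the moment at which its call begins: read the wrist's pose just before it. There is no depth.
- bot.hand_in(): hands the job in; it is judged then, once.
Trained networks look in a picture, given as the dict that the camera call returned (one of the last four; its "shot" number tells which), for a name from the list of things; names that differ only in an ending like _2 or _b are one class to them, and where a whole thing is asked for, a point or a joint stands for the part that bears it (a point fixed in the world has none). Each returns a list of dicts, best first, with "score" (0 to 1); they miss things now and then, are a little off and sometimes report something else, mostly with a low value. They report only what shows in the picture. A call takes as long as a camera call.
- bot.spot_in(thing, picture): "xy" ([column, row] in pixels, amid what is visible of it).
- bot.tip_of(thing, picture): "xy" ([column, row] in pixels: a listed point, or the origin of a listed thing).
The state is a dict: "t": time; "q": joint angles; "joint_vel": joint speeds; "joint_torque": joint torques, N m; "eef_pos": TCP position; "tool_rot": TCP orientation; "contact_force": force on the tool from outside, world axes, zero at the start; "torque": the same for the moment, N m; "gripper_width": opening from 0.0 (shut) to 1.0 (fully open); "grasp_force": force on a finger pad.
Only numpy, scipy, OpenCV 4.12 (cv2) and the standard library are available. Lean on these libraries where they do the work, as an engineer would, in place of code of your own. Each camera call takes 0.05 s, during which the arm holds its last target. There are 200 camera calls.

## Working session

There is one attempt and no reset: what is moved stays moved. The work goes in short steps, Python scripts to look and compute and a tool call to move; the robot and the scene stay as the last step left them, time stands still between calls to the robot, and variables do not carry over. Pictures are saved under pics/ and viewed, at most 10 in all, crops included, and the job is handed in when it is done.

Besides the shell and the picture viewer there is one more tool, called after ">>>" as name(argument=value, ...), one argument or row to a line, values as JSON. jog_arm: Moves the arm, as the interface text tells. Its arguments: {"type":"object","properties":{"motion":{"type":"array"},"grip_force":{"type":"number"}},"required":["motion"]}

```bash
mkdir -p pics; cat > h.py <<'E'
import numpy as np, cv2, json
from scipy.spatial.transform import Rotation as R
from station import bot
def ray(p,xy):
    K=p["camera_matrix"];T=np.array(p["T"]);d=np.linalg.inv(K)@[xy[0],xy[1],1];return T[:3,3],T[:3,:3]@d
def atz(p,xy,z):
    o,d=ray(p,xy);return o+d*(z-o[2])/d[2]
def tri(a,b):
    A=np.zeros((3,3));v=np.zeros(3)
    for o,d in (a,b):
        d=d/np.linalg.norm(d);P=np.eye(3)-np.outer(d,d);A+=P;v+=P@o
    return np.linalg.solve(A,v)
def save(p,n): cv2.imwrite("pics/"+n,p["pixels"][:,:,::-1])
E
python3 - <<'E'
from h import *
o=bot.get_obs();print(o)
for n in("scene","top"):
    p=bot.read_camera(n);save(p,n+"0.png");print(n,np.array(p["T"]).round(3).tolist(),np.array(p["camera_matrix"]).tolist())
    for t in("tray","cover_hinge","cover_handle","earth_bar"):
        for r in bot.tip_of(t,p)[:2]:
            z={"tray":0,"cover_hinge":.04,"cover_handle":.085,"earth_bar":.005}[t]
            print(t,r,atz(p,r["xy"],z).round(4))
E
```

```text
{'t': 0.0, 'q': array([-1.30710592,  0.47781435,  0.02233052,  1.55646455, -0.01152236,
        1.10928329, -0.08307506]), 'joint_vel': array([-5.92994073e-05,  1.35101368e-03,  1.23329806e-03,  9.47316852e-04,
       -2.34928477e-04,  2.38358837e-05,  2.79322696e-04]), 'joint_torque': array([-1.25694944e-03, -5.96450222e+01,  1.60766758e+00, -2.81201828e+01,
        1.25127530e-02,  9.35631950e-03,  5.37850852e-06]), 'eef_pos': array([0.24500306, 0.6283264 , 0.23031044]), 'tool_rot': array([-1.14171396e-04,  1.84804382e-01,  9.82774894e-01, -9.13800383e-04]), 'contact_force': array([-0.09674749,  0.29776227,  1.58046568]), 'torque': array([0.00938108, 0.01391927, 0.0352287 ]), 'grasp_force': 0.0, 'gripper_width': 0.9966363616116389}
scene [[0.248, 0.835, -0.492, 1.134], [0.969, -0.22, 0.115, -0.096], [-0.012, -0.505, -0.863, 1.155], [0.0, 0.0, 0.0, 1.0]] [[456.0888951161357, 0.0, 316.87143206186147], [0.0, 456.0888951161357, 197.49526029590155], [0.0, 0.0, 1.0]]
tray {'xy': [312.7, 199.4], 'score': 0.7} [0.4791 0.0438 0.    ]
tray {'xy': [270.3, 205.7], 'score': 0.54} [ 0.4682 -0.0806  0.    ]
cover_handle {'xy': [270.6, 200.3], 'score': 0.57} [ 0.501  -0.0776  0.085 ]
top [[-0.028, -0.992, 0.126, 0.351], [-1.0, 0.027, -0.005, 0.047], [0.002, -0.126, -0.992, 1.479], [0.0, 0.0, 0.0, 1.0]] [[492.9387406170953, 0.0, 323.5976395618416], [0.0, 492.9387406170953, 195.8098410625072], [0.0, 0.0, 1.0]]
tray {'xy': [322.8, 209.1], 'score': 0.87} [0.4987 0.0431 0.    ]
cover_hinge {'xy': [295.8, 216.0], 'score': 0.59} [0.4766 0.1227 0.04  ]
cover_hinge {'xy': [228.5, 271.9], 'score': 0.48} [0.3202 0.3201 0.04  ]
cover_handle {'xy': [367.0, 200.6], 'score': 0.67} [ 0.5111 -0.0832  0.085 ]
earth_bar {'xy': [368.2, 201.4], 'score': 0.42} [ 0.5177 -0.0942  0.005 ]
```

View pics/top0.png

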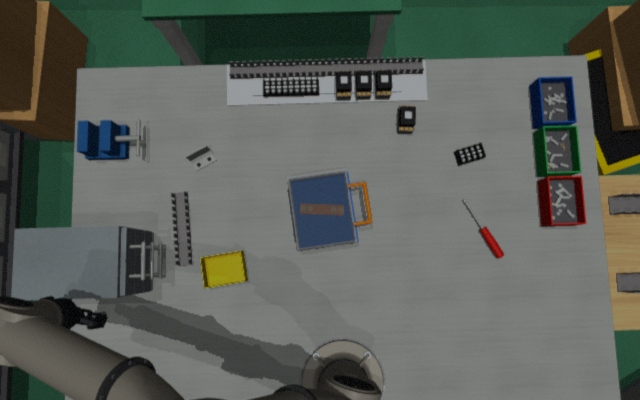

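View pics/scene0.png

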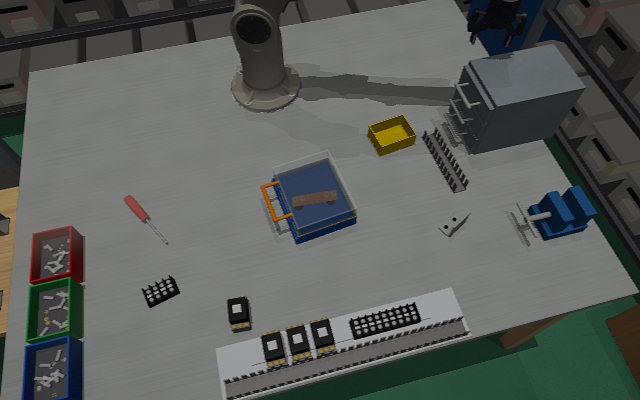

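The trays's handle faces image right, i.e. world -y: orange handle at about (363,204) in top, copper bar at (322,210), so the tray's +x points to about world +y. I'll fit the handle outline in both pictures next.

```bash
cat >> h.py <<'E'
def omask(p):
    h=cv2.cvtColor(p["pixels"],cv2.COLOR_RGB2HSV);return cv2.inRange(h,(8,150,110),(22,255,255))
def tw(t,P):
    c,s=np.cos(t[2]),np.sin(t[2]);P=np.atleast_2d(P).astype(float);return np.c_[t[0]+c*P[:,0]-s*P[:,1],t[1]+s*P[:,0]+c*P[:,1],P[:,2]]
def proj(p,W):
    T=np.linalg.inv(np.array(p["T"]));c=W@T[:3,:3].T+T[:3,3];u=c@np.array(p["camera_matrix"]).T;return u[:,:2]/u[:,2:]
def rect(x0,x1,y0,y1,z):return np.array([[x0,y0,z],[x1,y0,z],[x1,y1,z],[x0,y1,z]])
def render(p,t,shapes,box,S=8):
    im=np.zeros(((box[3]-box[1])*S,(box[2]-box[0])*S),np.uint8)
    for s in shapes:
        u=(proj(p,tw(t,s))+.5-box[:2])*S;cv2.fillConvexPoly(im,np.round(u).astype(np.int32),255)
    return cv2.resize(im,None,fx=1/S,fy=1/S,interpolation=cv2.INTER_AREA).astype(float)
E
cat > fit.py <<'E'
from h import *
from scipy.optimize import minimize
H=[rect(-.133,-.121,-.055,.055,.085),rect(-.127,-.082,-.055,-.043,.085),rect(-.127,-.082,.043,.055,.085)]
B=[rect(-.065,.065,-.015,.015,.041)]
ps=[bot.read_camera(n) for n in("scene","top")]
def fit(ms,boxes,sh,t0):
    ts=[cv2.GaussianBlur(m[b[1]:b[3],b[0]:b[2]].astype(float),(0,0),1.5) for m,b in zip(ms,boxes)]
    def f(t,sel):return sum(((cv2.GaussianBlur(render(ps[i],t,sh,boxes[i]),(0,0),1.5)-ts[i])**2).mean() for i in sel)/1000
    for sel in([0,1],[0],[1]):
        r=minimize(f,t0,args=(sel,),method="Nelder-Mead",options=dict(initial_simplex=np.array(t0)+np.array([[0,0,0],[.015,0,0],[0,.015,0],[0,0,.12]])));print(sel,r.x.round(4),r.fun)
fit([omask(p) for p in ps],[(240,160,310,240),(335,170,385,240)],H,[.485,.04,1.7])
def cm(p):
    h=cv2.cvtColor(p["pixels"],cv2.COLOR_RGB2HSV);m=cv2.inRange(h,(0,50,40),(25,255,255))
    n,l,s,c=cv2.connectedComponentsWithStats(m&~omask(p));print([(x.tolist(),y.round(1).tolist()) for x,y in zip(s,c) if 60<x[4]<2000 and 250<y[0]<400 and 150<y[1]<260]);return m
fit([cm(p) for p in ps],[(287,180,345,220),(290,195,347,225)],B,[.485,.04,1.7])
w=np.array(ps[1]["T"])
print(R.from_quat(np.roll(bot.get_obs()["tool_rot"],-1)).as_matrix().round(3))
E
python3 fit.py
```

```text
[0, 1] [0.4905 0.042  1.7027] 1.0283345425608164
[0] [0.4926 0.041  1.6878] 0.3243292355358246
[1] [0.4904 0.0429 1.6953] 0.6504945387834957
[([291, 190, 47, 17, 372], [314.0, 197.9])]
[([300, 204, 44, 11, 329], [321.9, 209.1])]
[0, 1] [0.4964 0.0458 1.5017] 2.618887690257085
[0] [0.4986 0.044  1.5103] 1.107994171414526
[1] [0.495  0.0468 1.5129] 1.2194842123271006
[[-0.932  0.363  0.   ]
 [ 0.363  0.932  0.   ]
 [-0.     0.    -1.   ]]
```

>>> jog_arm(
  motion=[
    [0, 0, -0.05, -30, -34, 2, 40],
    [0, 0, -0.1, -70, -79, 4, 40],
    [0, 0, -0.15, -110, -125, 6, 40],
    [0, 0, -0.2, -150, -170, 9, 40],
    [0, 0, -0.25, -190, -215, 11, 40],
    [0, 0, -0.3, -230, -261, 14, 40],
    [0, 0, -0.35, -270, -306, 16, 40],
    [0, 0, -0.4, -310, -351, 18, 40],
    [0, 0, -0.45, -350, -397, 21, 40],
    [0, 0, -0.497, -390, -442, 23, 40],
  ],
  grip_force=30,
)

```text
t: 1.85
eef_pos: [0.4485, 0.0736, 0.2087]
tool_rot: [0.001, -0.063, 0.998, 0.0]
contact_force: [0.8, 0.5, 0.5]
gripper_width: 0.465
grasp_force: 0.0
```

```bash
cat > go.py <<'E'
import sys
from h import *
# go.py x y z yaw(of tool y, rad): delta in tool axes, mm
def delta(x,y,z,yaw):
    o=bot.get_obs();M=R.from_quat(np.roll(o["tool_rot"],-1))
    Y=np.array([np.cos(yaw),np.sin(yaw),0]);Z=np.array([0,0,-1.]);G=R.from_matrix(np.c_[np.cross(Y,Z),Y,Z])
    print("t",o["t"],"pos",o["eef_pos"].round(4),"F",o["contact_force"].round(1),"w",round(o["gripper_width"]*85.4,1),"g",round(o["grasp_force"],1))
    print("turn",(M.inv()*G).as_rotvec().round(4),"shift",(M.inv().apply(np.array([x,y,z])-o["eef_pos"])*1000).round(1))
if __name__=="__main__": delta(*map(float,sys.argv[1:5]))
E
python3 go.py .5064 -.0835 .17 1.696
```

```text
t 1.85 pos [0.4485 0.0736 0.2087] F [0.8 0.5 0.5] w 39.7 g 0.0
turn [0.0005 0.0012 0.0017] shift [ -37.5 -163.2   38.6]
```

>>> jog_arm(
  motion=[
    [0, 0, 0, -9, -41, 10, 40],
    [0, 0, 0, -20, -82, 20, 40],
    [0, 0, 0, -30, -123, 30, 40],
    [0, 0, 0, -37, -150, 37, 40],
    [0, 0, 0, -37.5, -163, 38.5, 40],
    [0, 0, 0, -37.5, -163, 38.5, 40],
  ],
)

```text
t: 2.6
eef_pos: [0.5054, -0.0819, 0.1699]
tool_rot: [-0.0, -0.062, 0.998, 0.0]
contact_force: [0.2, -0.1, 0.4]
gripper_width: 0.468
grasp_force: 0.0
```

```bash
python3 - <<'E'
from h import *
p=None
import go
go.delta(.5064,-.0835,.066,1.696)
p=bot.read_camera("wrist");save(p,"w1.png");print(np.array(p["camera_matrix"]).round(2).tolist(),np.array(p["tool_from_camera"]).round(4).tolist())
print([k for k in p]);print(bot.tip_of("cover_handle",p)[:2])
E
```

```text
t 2.6 pos [ 0.5054 -0.0819  0.1699] F [ 0.2 -0.1  0.4] w 39.9 g 0.0
turn [ 0.0001 -0.0001 -0.0012] shift [ -0.9  -1.7 103.9]
[[309.71, 0.0, 323.8], [0.0, 309.71, 199.06], [0.0, 0.0, 1.0]] [[0.0013, -0.9568, -0.2906, 0.0737], [1.0, 0.0008, 0.0016, 0.0007], [-0.0013, -0.2906, 0.9568, -0.1435], [0.0, 0.0, 0.0, 1.0]]
['pixels', 'camera_matrix', 'tool_from_camera', 'shot']
[{'xy': [318.4, 205.1], 'score': 0.78}]
```

View pics/w1.png

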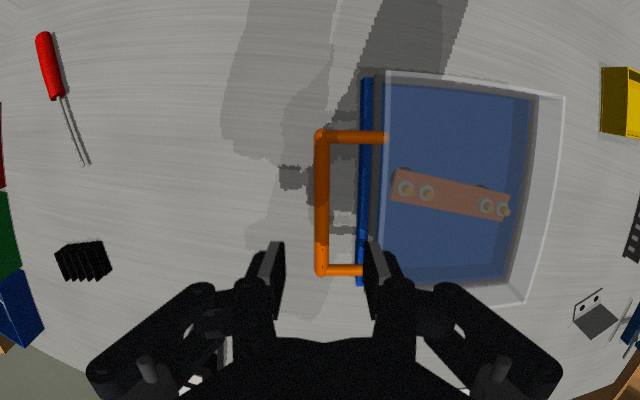

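The wrist view shows the handle bar from (321,132) to (321,271), midway between the fingers, with the copper bar's corners near (394,170), (390,199), (511,194) and (504,221).

```bash
cat >> h.py <<'E'
def wat(p,o,xy,z):
    K=p["camera_matrix"];u=(np.array(xy)-[K[0][2],K[1][2]])/K[0][0];r=np.linalg.norm(u)
    d=np.r_[np.sin(r)*u/r,np.cos(r)];T=np.array(p["tool_from_camera"]);M=R.from_quat(np.roll(o["tool_rot"],-1)).as_matrix()
    d=M@T[:3,:3]@d;c=o["eef_pos"]+M@T[:3,3];return c+d*(z-c[2])/d[2]
E
python3 - <<'E'
from h import *
o=bot.get_obs();p=bot.read_camera("wrist")
m=omask(p);m[:,340:]=0;m[:,:300]=0;m[:128]=0;m[276:]=0
ys,xs=np.nonzero(m);print(ys.min(),ys.max(),xs.min(),xs.max())
e=[]
for r in range(145,262,12):
    c=np.nonzero(m[r])[0]
    if len(c)>3:e.append(wat(p,o,(c.mean(),r),.085))
e=np.array(e);pf=np.polyfit(e[:,0],e[:,1],1);print(e.round(4)[[0,-1]],"yaw of bar",np.arctan(pf[0]),"tray yaw",np.arctan(pf[0])+np.pi/2)
print("ends",wat(p,o,(321,ys.min()),.085).round(4),wat(p,o,(321,ys.max()),.085).round(4))
B=np.array([wat(p,o,c,.041) for c in((394,170),(390,199),(511,194),(504,221))]);print(B.round(4),B.mean(0).round(4));d=(B[2]+B[3]-B[0]-B[1])/2;print(np.linalg.norm(d),np.arctan2(d[1],d[0]))
S=np.array([wat(p,o,c,.057) for c in((406,187),(426,191.5),(487,205),(503.5,209.5))]);print(S.round(4),S.mean(0).round(4))
E
```

```text
129 275 312 339
[[ 0.5059 -0.0795  0.085 ]
 [ 0.5476 -0.0781  0.085 ]] yaw of bar 0.04775024032017964 tray yaw 1.6185465671150763
ends [ 0.4481 -0.0886  0.085 ] [ 0.5684 -0.0735  0.085 ]
[[ 0.4787 -0.0179  0.041 ]
 [ 0.5064 -0.0166  0.041 ]
 [ 0.484   0.1157  0.041 ]
 [ 0.5142  0.1163  0.041 ]] [0.4958 0.0494 0.041 ]
0.13344491431489724 1.521860986663584
[[ 0.4894 -0.0085  0.057 ]
 [ 0.4909  0.011   0.057 ]
 [ 0.4955  0.0781  0.057 ]
 [ 0.4976  0.0995  0.057 ]] [0.4934 0.045  0.057 ]
```

>>> jog_arm(
  motion=[
    [0, 0, 0, -1.5, 0, 40, 40],
    [0, 0, 0, -1.5, 0, 75, 40],
    [0, 0, 0, -1.5, 0, 95, 40],
    [0, 0, 0, -1.5, 0, 104, 40],
    [0, 0, 0, -1.5, 0, 104, 40],
    [0, 0, 0, -1.5, 0, 104, 0],
    [0, 0, 0, -1.5, 0, 104, 0],
    [0, 0, 0, -1.5, 0, 104, 0],
    [0, 0, 0, -1.5, 0, 104, 0],
  ],
  grip_force=40,
)

```text
t: 3.88
eef_pos: [0.5081, -0.0835, 0.0669]
tool_rot: [0.001, -0.062, 0.998, -0.001]
contact_force: [0.7, -6.1, 1.4]
gripper_width: 0.12
grasp_force: 38.9
```

```bash
python3 - <<'E'
from h import *
import go
go.delta(.507,-.082,.066,1.696)
p=bot.read_camera("wrist");save(p,"w2.png")
print("obs torque",bot.get_obs()["torque"].round(2))
# arc rows in tool axes (tool y = tray +x, tool z = down), mm
for th in np.linspace(0,1.75,21):
    a=np.arctan2(45,-215);b=a-th;r=np.hypot(45,215);print(round(th,3),round(r*(np.cos(b)-np.cos(a)),1),round(-r*(np.sin(b)-np.sin(a)),1))
E
```

```text
t 3.875 pos [ 0.5081 -0.0835  0.0669] F [ 0.7 -6.1  1.4] w 10.3 g 38.9
turn [-0.0024  0.0028 -0.0018] shift [0.9 1.6 0.9]
obs torque [-1.13 -0.2  -0.08]
0.0 0.0 -0.0
0.088 4.8 -18.6
0.175 11.1 -36.7
0.262 19.0 -54.3
0.35 28.5 -71.0
0.438 39.3 -86.9
0.525 51.5 -101.7
0.612 65.0 -115.4
0.7 79.5 -127.9
0.788 95.2 -139.1
0.875 111.7 -148.9
0.962 129.1 -157.2
1.05 147.1 -163.9
1.138 165.6 -169.0
1.225 184.5 -172.5
1.312 203.6 -174.4
1.4 222.8 -174.5
1.487 242.0 -173.0
1.575 260.9 -169.8
1.662 279.5 -165.0
1.75 297.6 -158.5
```

View pics/w2.png

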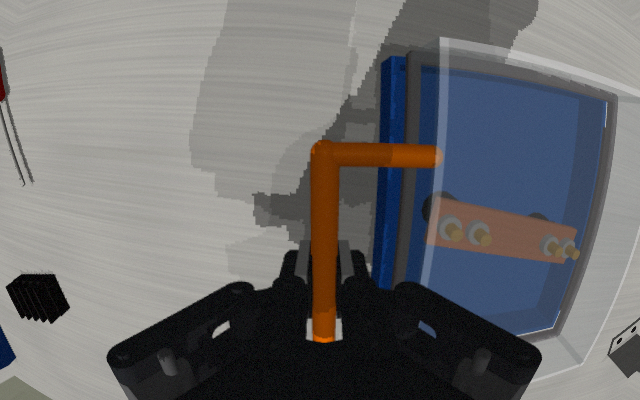

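The fingers hold the orange handle (pinched at about (323,330)). Now the arc, at a moderate pace.

>>> jog_arm(
  motion=[
    [0, 0, 0, 0, 0, -5, 0],
    [0, 0, 0, 0, 3, -18.6, 0],
    [0, 0, 0, 0, 9, -36.7, 0],
    [0, 0, 0, 0, 17, -54.3, 0],
    [0, 0, 0, 0, 26.5, -71, 0],
    [0, 0, 0, 0, 37.3, -86.9, 0],
    [0, 0, 0, 0, 49.5, -101.7, 0],
    [0, 0, 0, 0, 63, -115.4, 0],
    [0, 0, 0, 0, 77.5, -127.9, 0],
    [0, 0, 0, 0, 85, -133.5, 0],
  ],
)

```text
t: 5.18
eef_pos: [0.4981, 0.0007, 0.2026]
tool_rot: [0.003, -0.062, 0.998, -0.001]
contact_force: [1.5, -11.5, 13.0]
gripper_width: 0.122
grasp_force: 39.2
```

```bash
cat > arc.py <<'E'
from h import *
import sys
o=bot.get_obs();off=np.array([float(sys.argv[1]),float(sys.argv[2])]) # commanded (y,z) so far
p0=np.array([.5081,-.0835,.0669]);c,s=np.cos(1.696),np.sin(1.696)
d=(o["eef_pos"]-p0)*1000;print("t",o["t"],"along",(d[0]*c+d[1]*s).round(1),"side",(-d[0]*s+d[1]*c).round(1),"up",d[2].round(1),"F",o["contact_force"].round(1),"T",o["torque"].round(2),"w",(o["gripper_width"]*85.4).round(1),"g",o["grasp_force"])
a=np.arctan2(45,-215);r=np.hypot(45,215);cx,cz=-r*np.cos(a),-r*np.sin(a)
print("theta",a-np.arctan2(d[2]-cz,d[0]*c+d[1]*s-cx),"r",np.hypot(d[2]-cz,d[0]*c+d[1]*s-cx),"rot",o["tool_rot"].round(3))
E
python3 arc.py 0 0
```

```text
Traceback (most recent call last):
  File "arc.py", line 5, in <module>
    d=(o["eef_pos"]-p0)*1000;print("t",o["t"],"along",(d[0]*c+d[1]*s).round(1),"side",(-d[0]*s+d[1]*c).round(1),"up",d[2].round(1),"F",o["contact_force"].round(1),"T",o["torque"].round(2),"w",(o["gripper_width"]*85.4).round(1),"g",o["grasp_force"])
                                                                                                                                                                                                ^^^^^^^^^^^^^^^^^^^^^^^^^^^^^^^
AttributeError: 'float' object has no attribute 'round'
```

```bash
sed -i 's/(o\["gripper_width"\]\*85.4).round(1)/o["gripper_width"]*85.4/' arc.py; python3 arc.py 0 0
```

```text
t 5.175 along 84.8 side -0.6 up 135.7 F [  1.5 -11.5  13. ] T [-2.64 -0.31 -0.03] w 10.405464958495346 g 39.18373703956604
theta 0.7402586392696509 r 222.7301754243259 rot [ 0.003 -0.062  0.998 -0.001]
```

>>> jog_arm(
  motion=[
    [0, 0, 0, 0, 3, -5, 0],
    [0, 0, 0, 0, 9, -9.5, 0],
    [0, 0, 0, 0, 25, -19.3, 0],
    [0, 0, 0, 0, 42.5, -27.6, 0],
    [0, 0, 0, 0, 60.5, -34.3, 0],
    [0, 0, 0, 0, 79, -39.4, 0],
    [0, 0, 0, 0, 98, -42.9, 0],
    [0, 0, 0, 0, 117, -44.8, 0],
    [0, 0, 0, 0, 130, -45, 0],
    [0, 0, 0, 0, 136, -44.9, 0],
  ],
)

```text
t: 6.42
eef_pos: [0.4807, 0.1393, 0.2461]
tool_rot: [0.002, -0.063, 0.998, 0.001]
contact_force: [5.2, -0.0, 4.2]
gripper_width: 0.119
grasp_force: 41.3
```

```bash
python3 arc.py 0 0
```

```text
t 6.425 along 224.5 side -0.6 up 179.2 F [ 5.2 -0.   4.2] T [-0.41 -1.22 -0.16] w 10.203278557881605 g 41.27030611038208
theta 1.4067586644133154 r 224.37290637547423 rot [ 0.002 -0.063  0.998  0.001]
```

>>> jog_arm(
  motion=[
    [0, 0, 0, 0, 10, 0.6, 0],
    [0, 0, 0, 0, 19, 1.5, 0],
    [0, 0, 0, 0, 29, 3, 0],
    [0, 0, 0, 0, 38, 4.7, 0],
    [0, 0, 0, 0, 47, 7, 0],
    [0, 0, 0, 0, 54, 9, 0],
    [0, 0, 0, 0, 60, 10.8, 0],
    [0, 0, 0, 0, 65, 12.5, 0],
    [0, 0, 0, 0, 69, 13.9, 0],
    [0, 0, 0, 0, 72, 15, 0],
  ],
)

```text
t: 7.68
eef_pos: [0.4717, 0.21, 0.2306]
tool_rot: [0.002, -0.063, 0.998, 0.001]
contact_force: [8.1, 0.8, 1.9]
gripper_width: 0.122
grasp_force: 41.3
```

```bash
python3 arc.py 0 0
```

```text
t 7.675 along 295.8 side -0.5 up 163.7 F [8.1 0.8 1.9] T [-0.13 -1.37 -0.14] w 10.4144791461497 g 41.29409909248352
theta 1.7336834654621647 r 223.77996980933628 rot [ 0.002 -0.063  0.998  0.001]
```

>>> jog_arm(
  motion=[
    [0, 0, 0, 0, 1.5, 0.6, 0],
    [0, 0, 0, 0, 3, 1.2, 0],
    [0, 0, 0, 0, 4.5, 1.8, 0],
    [0, 0, 0, 0, 6, 2.4, 0],
    [0, 0, 0, 0, 6, 2.4, 0],
  ],
)

```text
t: 8.3
eef_pos: [0.4715, 0.2119, 0.2297]
tool_rot: [0.002, -0.061, 0.998, -0.001]
contact_force: [1.9, -11.4, 18.0]
gripper_width: 0.119
grasp_force: 42.9
```

```bash
python3 arc.py 0 0
```

```text
t 8.3 along 297.7 side -0.6 up 162.8 F [  1.9 -11.4  18. ] T [-2.63 -0.33 -0.05] w 10.179853674853344 g 42.86828577518463
theta 1.7431382425135582 r 223.62931999248758 rot [ 0.002 -0.061  0.998 -0.001]
```

>>> jog_arm(
  motion=[
    [0, 0, 0, 0, -2.5, -2.5, 0],
    [0, 0, 0, 0, -2.5, -2.5, 40],
    [0, 0, 0, 0, -2.5, -2.5, 40],
    [0, 0, 0, 0, -2.5, -2.5, 40],
    [0, 0, 0, 0, -2.5, -5, 40],
    [0, 0, 0, 0, -2.5, -20, 40],
    [0, 0, 0, 0, -2.5, -45, 40],
    [0, 0, 0, 0, -2.5, -70, 40],
  ],
)

```text
t: 9.3
eef_pos: [0.4701, 0.2128, 0.2986]
tool_rot: [0.0, -0.062, 0.998, 0.0]
contact_force: [0.3, 0.7, -0.5]
gripper_width: 0.466
grasp_force: 0.0
```

```bash
python3 - <<'E'
from h import *
import go
ps=[bot.read_camera(n) for n in("scene","top")]
save(ps[0],"s3.png")
B=None
for p in ps:
    for r in bot.tip_of("cover_handle",p)[:1]: print(r,)
go.delta(.47,.16,.29,1.52-np.pi/2)
go.delta(.496,.046,.15,1.51-np.pi/2)
E
```

```text
{'xy': [375.6, 134.1], 'score': 0.87}
{'xy': [260.1, 211.7], 'score': 0.88}
t 9.5 pos [0.4702 0.2129 0.2975] F [-0.2  0.5  0. ] w 40.5 g 0.0
turn [1.6000e-03 2.0000e-04 1.7468e+00] shift [  6.8 -52.4   7.5]
t 9.5 pos [0.4702 0.2129 0.2975] F [-0.2  0.5  0. ] w 40.5 g 0.0
turn [1.6000e-03 2.0000e-04 1.7568e+00] shift [  -4.6 -168.9  147.4]
```

View pics/s3.png

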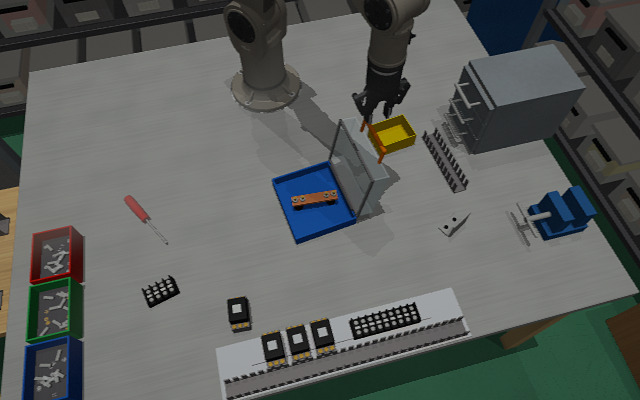

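The cover rests open, leaning on its stop; handle at about (373,140), the bar uncovered at (315,199). Move over the bar, camera side turned away from the cover.

>>> jog_arm(
  motion=[
    [0, 0, 0, 0, -20, 0, 60],
    [0, 0, -0.15, -1, -50, 0, 60],
    [0, 0, -0.3, -2, -85, 0, 60],
    [0, 0, -0.45, -3, -120, 0, 60],
    [0, 0, -0.6, -4, -150, 10, 60],
    [0, 0, -0.75, -5, -167, 30, 60],
    [0, 0, -0.9, -5, -169, 55, 60],
    [0, 0, -1.05, -5, -169, 85, 60],
    [0, 0, -1.2, -5, -169, 115, 60],
    [0, 0, -1.35, -5, -169, 137, 60],
  ],
)

```text
t: 10.75
eef_pos: [0.4947, 0.0438, 0.1578]
tool_rot: [-0.001, -0.674, 0.739, 0.0]
contact_force: [0.2, -0.1, 1.1]
gripper_width: 0.703
grasp_force: 0.0
```

>>> jog_arm(
  motion=[
    [0, 0, -0.035, 0, 0, 0, 60],
    [0, 0, -0.035, 0, 0, 0, 60],
  ],
)

```text
t: 11.0
eef_pos: [0.4963, 0.0448, 0.1603]
tool_rot: [0.0, -0.684, 0.729, -0.0]
contact_force: [0.6, 0.5, -0.4]
gripper_width: 0.702
grasp_force: 0.0
```

```bash
python3 - <<'E'
from h import *
import go
o=bot.get_obs();p=bot.read_camera("wrist");save(p,"w4.png")
go.delta(.496,.046,.018,1.51+np.pi/2);print(o["q"].round(2))
ps=[bot.read_camera(n) for n in("scene","top")]
print(bot.tip_of("earth_bar",p)[:1],[ (r,atz(q,r["xy"],.005).round(4)) for q in ps for r in bot.tip_of("earth_bar",q)[:1]])
for r in bot.tip_of("earth_bar",p)[:1]:print(wat(p,o,r["xy"],.005))
E
```

```text
t 11.05 pos [0.4966 0.0451 0.1606] F [ 0.1 -0.5  0.9] w 60.1 g 0.0
turn [-0.0012  0.0003 -0.0028] shift [ -0.8   0.8 142.6]
[-0.35  0.28  0.16  2.05 -0.06  0.82  2.92]
[{'xy': [323.2, 185.9], 'score': 0.86}] [({'xy': [317.7, 203.6], 'score': 0.96}, array([0.4993, 0.0538, 0.005 ]))]
[0.49729755 0.04894073 0.005     ]
```

View pics/w4.png

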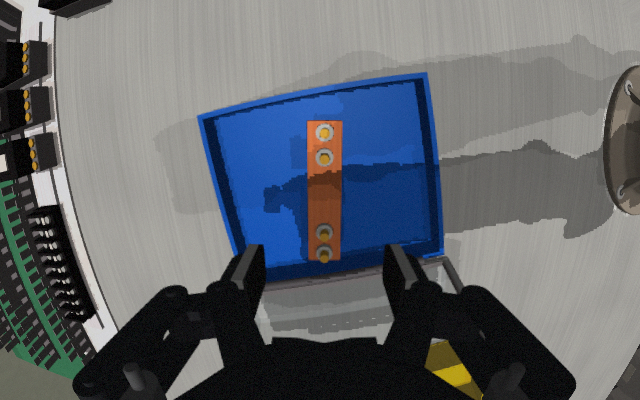

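The bar is seen upright, studs at (324,132), (324,157), (324,232), (324,254), edges at columns 307 and 342; clear of the fingers. Locate its middle exactly.

```bash
python3 - <<'E'
from h import *
import go
o=bot.get_obs();p=bot.read_camera("wrist")
S=np.array([wat(p,o,c,.054) for c in((324.5,132),(324.5,157.5),(324,231.5),(324,254))]);print(S.round(4),S.mean(0).round(4))
B=np.array([wat(p,o,c,.041) for c in((306.5,121),(341.5,121),(307.5,260),(341,260))]);print(B.round(4),B.mean(0).round(4))
d=(B[2]+B[3]-B[0]-B[1])/2;print(np.linalg.norm(d),np.arctan2(d[1],d[0]));d=S[3]-S[0];print(np.linalg.norm(d),np.arctan2(d[1],d[0]))
c=(S.mean(0)+B.mean(0))/2
go.delta(c[0],c[1],.018,1.505+np.pi/2);print(o["q"])
E
```

```text
[[ 0.4928 -0.0074  0.054 ]
 [ 0.4941  0.0134  0.054 ]
 [ 0.4983  0.0784  0.054 ]
 [ 0.4996  0.1005  0.054 ]] [0.4962 0.0462 0.054 ]
[[ 0.5074 -0.0167  0.041 ]
 [ 0.478  -0.015   0.041 ]
 [ 0.5162  0.1127  0.041 ]
 [ 0.4842  0.1147  0.041 ]] [0.4964 0.0489 0.041 ]
0.12974850489451187 1.513149095930205
0.1081179571129436 1.507588021837434
t 11.4 pos [0.4962 0.0458 0.1601] F [0.5 0.7 1.2] w 59.9 g 0.0
turn [-0.0006  0.0002  0.005 ] shift [-1.800e+00  1.000e-01  1.421e+02]
[-0.35346745  0.27541037  0.16047612  2.05091534 -0.0596211   0.81864195
  2.92244388]
```

>>> jog_arm(
  motion=[
    [0, 0, 0, -1.8, 0, 20, 60],
    [0, 0, 0, -1.8, 0, 45, 60],
    [0, 0, 0, -1.8, 0, 70, 60],
    [0, 0, 0, -1.8, 0, 90, 60],
    [0, 0, 0, -1.8, 0, 90, 60],
  ],
)

```text
t: 12.02
eef_pos: [0.4951, 0.0473, 0.0687]
tool_rot: [-0.001, -0.685, 0.728, 0.001]
contact_force: [0.5, -0.6, -0.6]
gripper_width: 0.703
grasp_force: 0.0
```

```bash
python3 - <<'E'
from h import *
import go
go.delta(.4963,.0475,.018,1.508+np.pi/2);print(bot.get_obs()["q"].round(3))
E
```

```text
t 12.025 pos [0.4951 0.0473 0.0687] F [ 0.5 -0.6 -0.6] w 60.0 g 0.0
turn [ 0.0028 -0.0008  0.0021] shift [-0.3 -1.3 50.7]
[-0.306  0.423  0.104  2.11  -0.074  0.615  2.93 ]
```

>>> jog_arm(
  motion=[
    [0, 0, 0, 0, -0.5, 20, 60],
    [0, 0, 0, 0, -0.5, 38, 60],
    [0, 0, 0, 0, -0.5, 50, 60],
    [0, 0, 0, 0, -0.5, 51, 60],
    [0, 0, 0, 0, -0.5, 51, 0],
    [0, 0, 0, 0, -0.5, 51, 0],
    [0, 0, 0, 0, -0.5, 51, 0],
    [0, 0, 0, 0, -0.5, 51, 0],
    [0, 0, 0, 0, -0.5, 51, 0],
  ],
  grip_force=80,
)

```text
t: 13.15
eef_pos: [0.497, 0.0476, 0.0197]
tool_rot: [0.0, -0.685, 0.728, -0.0]
contact_force: [-2.0, 0.5, 5.6]
gripper_width: 0.335
grasp_force: 78.4
```

```bash
python3 - <<'E'
from h import *
import go
go.delta(.4963,.0475,.163,1.508+np.pi/2);print(bot.get_obs()["q"].round(3))
p=bot.read_camera("wrist");save(p,"w5.png")
E
```

```text
t 13.15 pos [0.497  0.0476 0.0197] F [-2.   0.5  5.6] w 28.6 g 78.4
turn [-0.0009  0.0005  0.0019] shift [   0.     0.6 -143.3]
[-0.281  0.513  0.075  2.126 -0.076  0.504  2.932]
```

View pics/w5.png

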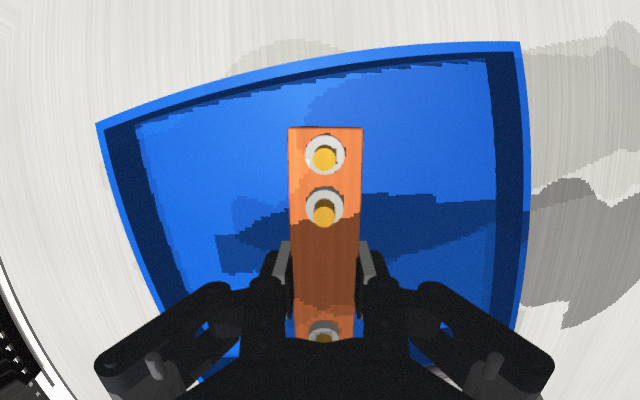

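The fingers grip the bar's bare middle (around (325,290)). Lift 145 mm.

>>> jog_arm(
  motion=[
    [0, 0, 0, 0, 0, -3, 0],
    [0, 0, 0, 0, 0, -12, 0],
    [0, 0, 0, 0, 0, -32, 0],
    [0, 0, 0, 0, 0, -55, 0],
    [0, 0, 0, 0, 0, -80, 0],
    [0, 0, 0, 0, 0, -105, 0],
    [0, 0, 0, 0, 0, -125, 0],
    [0, 0, 0, 0, 0, -138, 0],
    [0, 0, 0, 0, 0, -144, 0],
    [0, 0, 0, 0, 0, -145.5, 0],
  ],
  grip_force=110,
)

```text
t: 14.45
eef_pos: [0.4965, 0.0474, 0.1642]
tool_rot: [-0.0, -0.685, 0.728, 0.0]
contact_force: [0.7, -0.3, -5.3]
gripper_width: 0.32
grasp_force: 108.9
```

>>> jog_arm(
  motion=[
    [0, 0, 0, 0, 0, 0, 0],
    [0, 0, 0, 0, 0, 0, 0],
    [0, 0, 0, 0, 0, 0, 0],
    [0, 0, 0, 0, 0, 0, 0],
  ],
)

```text
t: 14.95
eef_pos: [0.4966, 0.0474, 0.1641]
tool_rot: [-0.0, -0.685, 0.728, 0.0]
contact_force: [-0.4, -0.5, -4.2]
gripper_width: 0.324
grasp_force: 108.9
```

```bash
python3 - <<'E'
from h import *
import go
go.delta(.497,.0476,.1647,1.508+np.pi/2);o=bot.get_obs();print(o["q"].round(3),o["joint_vel"].round(3),o["torque"].round(2))
p=bot.read_camera("scene");cv2.imwrite("pics/s6.png",cv2.resize(p["pixels"][80:260,200:480,::-1],None,fx=2.8,fy=2.8))
E
```

```text
t 14.95 pos [0.4966 0.0474 0.1641] F [-0.4 -0.5 -4.2] w 27.7 g 108.9
turn [ 0.0004 -0.0001  0.0021] shift [-0.2 -0.4 -0.6]
[-0.314  0.271  0.11   2.043 -0.04   0.83   2.9  ] [ 0.    -0.003  0.001 -0.     0.002  0.003 -0.001] [-0.01  0.01  0.06]
```

View pics/s6.png

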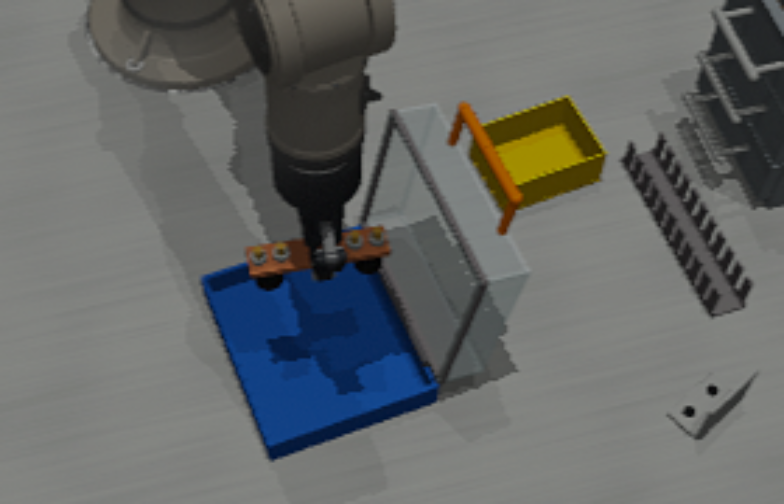

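The bar hangs level from the gripper, at about (320,255) in the crop, over the empty tray. The cover is still open.

```bash
python3 -c "from station import bot;print(bot.hand_in())"
```

```text
the job is handed in; nothing more can be done
None
```

The job is handed in after about 15 s of robot time: the cover was eased back onto its stop, and the gripper still holds the earth bar by its middle, level and still over the tray, with its feet about 15 cm above the bench (the hand-in gave no verdict).

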